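# Fit the blue probe into the bioreactor's inclined port

### The arm

A 6-joint arm with a two-finger parallel gripper is mounted at the origin on the work surface. World frame = base frame: x ahead of the robot, y to its left, z up, the work surface at z = 0. Lengths are in m, angles in rad, forces in N, time in s.
With the tool pointing down it reaches from about 0.3 to 1 m from the base axis. Payload 5.1 kg.
Tool frame: the origin (TCP) lies at the very end of the fingers, on their centre line; the grasp point (between the pads) lies 19 mm behind it (grip_point_offset is the distance from the TCP to the grasp point, in m); z points along the fingers, y is the direction in which the jaws open and shut (so a half turn about z gives the same grasp; the last joint's range is limited). The gripper opens to 95 mm and grips with 3 to 60 N. Pads are 20 mm wide; open, the fingers measure 119 mm over their backs; the gripper's body (75 mm by 180 mm) begins 59 mm behind the grasp point.
Start: joints at [1.238, 0.124, 1.65, -0, 1.367, -0.083], TCP at [0.161, 0.63, 0.215] pointing down, gripper open.
Joint ranges: [-2.61, 2.61], [-1.02, 2.33], [0.03, 2.71], [-1.35, 4.49], [0.32, 2.68], [-2.91, 2.91]. Speed limits (rad/s): [2.57, 2.57, 3.14, 3.14, 3.14, 3.14].

### API

Orientations are given as a unit quaternion [x, y, z, w].
In Python, from station import * gives the robot as it stands.
- The arm moves only by the tool servo_tool, never from a script. Its argument "steps" is a list of rows, each a list of 7 numbers: the shift along the world's x, y, z in m, then the turn, a rotation vector about the world's x, y, z in rad, then the closure in counts, from 0 (fully open) to 255 (shut). In form: [[x, y, z, wx, wy, wz, gripper], ...]. A call has 1 to 10 rows; each row is the pose to reach, as a shift and turn from the pose commanded when the call began; what a row does not reach only later rows make up. A row lasts 1/8 s, in which the tool goes at most 62.5 mm and 10.7 degrees, less where a joint would pass 70% of its speed; a pose out of reach is approached as far as the arm can. A call with a gripper value outside its range is refused whole. The fingers move at their own pace and stop on an object; the grip force is fixed at half the most. Time passes only in rows, so rows that repeat a pose let the fingers close. It gives the time, the measured TCP pose, the force and the opening at its end, in the units of the state.
- observe(): the state, without advancing time (a new reading comes with each control period).
- camera(name): name is "scene" or "top"; returns (picture, depth): 384x512x3 uint8, blue, green, red; 384x512 float32, m along the optical axis (not along the pixel's ray), 0 where there is no reading.
- get_calibration(name): a dict with "K" (3x3 intrinsics, pixels), "pose" (4x4, takes a point from camera to world coordinates). Camera axes: x right, y down, z forward; pixel columns grow to the right and rows downward; lengths in m; the calibration is good to about 2 mm. A picture is of the moment at which its call begins. get_calibration takes no time and is no camera call.
- close_job(): hands the job in, once; it reports no verdict.
The state is a dict: "t": time; "joint_pos": joint angles; "qd": joint speeds; "effort": joint torques, N m; "tool_pos": TCP position; "eef_rot": TCP orientation; "ft_force": force on the tool from outside, world axes, zero at the start; "ft_torque": the same for the moment, N m; "width": opening from 0.0 (shut) to 1.0 (fully open).
Only numpy, scipy, OpenCV 4.12 (cv2) and the standard library are available. Lean on these libraries where they do the work, as an engineer would, in place of code of your own. Each camera call takes 0.05 s, during which the arm holds its last target.

### The job

Pull the red stopper out of the bioreactor's slanted port and put it in the steel tray. Then take the blue-headed probe from the white stand and push it down into that port until it is fully home, its collar resting on the rim of the port, and let go. Leave the other probes and everything else on the bench where they are.

Things in the scene. Friction and masses are not known exactly. Their poses are not given: they have to be found in the camera images.
- reactor: fixed bioreactor: glass jar 110 mm wide, steel head plate 136 mm wide, its top 135 mm above the bench. Origin on the bench on the jar's axis, z up. On the plate: the slanted port on the -x side, leaning outwards; an upright black motor 48 mm wide at x +28 mm, up to 243 mm above the bench; two stubs 18 mm wide at x +22, y -46 and +46 mm, up to 170 mm
- port: slanted steel port tube in the head plate. Origin: centre of its mouth (reactor x -47.5, y 0, z 174 mm). z points out of the mouth along the tube, 30 degrees from vertical, leaning to the reactor's -x; y is level. Rim 33 mm across; mouth 25 mm wide, narrowing over 10 mm to a 15 mm bore, 115 mm deep, that guides the shaft
- seal_foot (a point): centre of the top of a seal foot that slides in the bore, about 70 mm below the mouth at the start. It does not spring back. To push it down the last 30 mm the probe needs a steady push of about 5 N along the tube; the probe's own weight will not do it
- stopper: red stopper standing loose in the port: round stem 12 mm thick and 35 mm long, then a round collar 34 mm across and 5 mm thick that rests on the port's rim, then a square grip 26 x 26 mm, 38 mm long. Origin at the tip of the stem, z from stem to grip, x and y across the flats of the grip; middle of the grip at z = 59 mm. About 50 g
- stopper_mid (a point): middle of the stopper's length, 39 mm from its stem tip
- tray: fixed steel tray, 170 (x) x 150 (y) mm outside, 25 mm high, walls 5 mm, floor 5 mm thick. Origin under its centre on the bench, z up
- stand: fixed white probe stand, 85 (x) x 230 (y) mm, 115 mm high, z up, origin under its centre on the bench. Three upright 15 mm holes in its top, in the middle of x at y -80, 0 and +80 mm; each holds a probe hanging by its collar. A probe must be raised 100 mm to come free
- blue_probe: the probe to fit: round steel shaft 12 mm thick and 100 mm long with a rounded tip, then a round collar 34 mm across and 5 mm thick, then a square blue head 26 x 26 mm, 55 mm long. Origin at the tip of the shaft, z from tip to head, x and y across the flats of the head; middle of the head at z = 132 mm. Starts upright in any of the three holes, tip 15 mm above the bench. About 100 g
- blue_collar (a point): on the blue probe's axis, centre of the underside of its collar, 100 mm from the tip; at the port's origin when the probe is fully home
- white_probe: grey-headed measuring probe, same shape as the blue one but with a light grey head; a bystander hanging in another hole of the stand. Origin at the tip of its shaft, z up the shaft
- black_probe: black-headed measuring probe, same shape as the blue one but with a black head; a bystander hanging in another hole of the stand. Origin at the tip of its shaft, z up the shaft
- amber_bottle: amber bottle 70 mm wide, 150 mm high, a bystander behind the reactor. Origin under its centre
- clear_bottle: clear glass bottle 66 mm wide, 160 mm high, a bystander behind the reactor. Origin under its centre
- beaker: glass beaker 70 mm wide, 80 mm high, a bystander between the robot and the reactor. Origin under its centre
- wrench: steel wrench 160 mm long lying flat at the back, a bystander
Mind the look-alikes: they are no part of the job. What is shaped like the blue_probe but pink is not meant. Of the things that look like the tray, take the one that is farthest to the robot's right at the start.

How it is judged:
By the outcome, as a careful person would: the job done as asked, in the order asked, and still so for the second after the job is handed in, with the robot touching nothing.
It also fails if it takes over 66 s, if anything falls off the work surface, if the arm or the gripper's body presses on something with over 40 N, if the wrist force passes 120 N, or if a joint passes its speed limit or range.

## Working session

There is one attempt and no reset: what is moved stays moved. The work goes in short steps, Python scripts to look and compute and a tool call to move; the robot and the scene stay as the last step left them, time stands still between calls to the robot, and variables do not carry over. Pictures are saved under pics/ and viewed, and the job is handed in when it is done.

Besides the shell and the picture viewer there is one more tool, called after "Call:" as name(argument=value, ...) on one line, values as JSON. servo_tool: Moves the arm, as the interface text tells. Its arguments: {"type":"object","properties":{"steps":{"type":"array"}},"required":["steps"]}

```bash
ls; mkdir -p pics; python3 - <<'E'
from station import *
import cv2,numpy as np
s=observe();print({k:np.round(v,3) for k,v in s.items()})
for n in("scene","top"):
    p,d=camera(n);c=get_calibration(n);print(n,c["K"].round(1).tolist(),c["pose"].round(4).tolist())
    cv2.imwrite(f"pics/{n}0.png",p);np.save(f"{n}0.npy",d)
E
```

```text
pics
{'t': np.float64(0.0), 'joint_pos': array([ 1.238,  0.125,  1.652, -0.   ,  1.368, -0.083]), 'qd': array([ 0.   ,  0.002, -0.   ,  0.002,  0.001,  0.   ]), 'effort': array([ 1.0000e-03, -4.1761e+01, -3.5993e+01,  7.7000e-02,  4.9000e-02,
       -0.0000e+00]), 'tool_pos': array([0.161, 0.629, 0.213]), 'eef_rot': array([ 0.125,  0.992, -0.001, -0.   ]), 'ft_force': array([-0.288,  0.258, -0.269]), 'ft_torque': array([-0.018,  0.05 , -0.023]), 'width': np.float64(1.003)}
scene [[464.3, 0.0, 257.9], [0.0, 464.3, 193.5], [0.0, 0.0, 1.0]] [[-0.1811, 0.6112, -0.7705, 1.7331], [0.9834, 0.1073, -0.1461, 0.2928], [-0.0067, -0.7842, -0.6205, 1.0325], [0.0, 0.0, 0.0, 1.0]]
top [[434.8, 0.0, 251.8], [0.0, 434.8, 193.0], [0.0, 0.0, 1.0]] [[0.0222, -0.9983, 0.0535, 0.5163], [-0.9995, -0.0209, 0.0242, 0.0735], [-0.0231, -0.054, -0.9983, 1.6633], [0.0, 0.0, 0.0, 1.0]]
```

View pics/scene0.png

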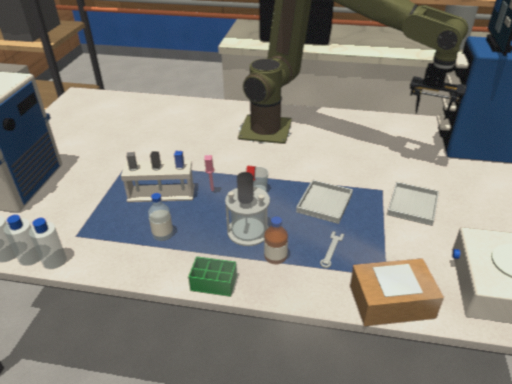

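View pics/top0.png

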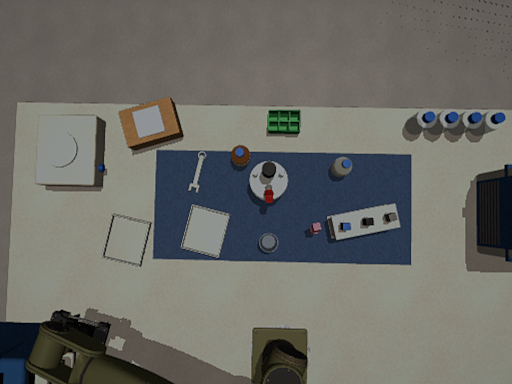

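The tray-like things are at top px (205,230) and (127,240). Image right is -y, so the robot's right-most tray is (205,230). Candidates for the probe are blue (345,227), black (368,222), grey (391,217) and the pink decoy at (316,229). Next I'll check these in close crops and measure.

```bash
cat > h.py <<'E'
import numpy as np,cv2
from station import *
def cloud(n,d):
    c=get_calibration(n);K=c["K"];P=c["pose"]
    v,u=np.mgrid[:d.shape[0],:d.shape[1]]
    X=np.stack([(u-K[0,2])/K[0,0]*d,(v-K[1,2])/K[1,1]*d,d],-1)
    return X@P[:3,:3].T+P[:3,3]
def proj(n,p):
    c=get_calibration(n);q=np.linalg.inv(c["pose"])@np.r_[p,1];q=c["K"]@q[:3];return q[:2]/q[2]
E
python3 - <<'E'
from h import *
t=cv2.imread("pics/top0.png");s=cv2.imread("pics/scene0.png")
a=cv2.resize(t[150:270,170:410],None,fx=3.3,fy=3.3,interpolation=cv2.INTER_CUBIC)
b=cv2.resize(s[140:270,110:310],None,fx=4,fy=4,interpolation=cv2.INTER_CUBIC)
cv2.imwrite("pics/tc.png",a);cv2.imwrite("pics/sc.png",b)
for n,im in(("top",t),("scene",s)):
    d=np.load(n+"0.npy");W=cloud(n,d);h=cv2.cvtColor(im,cv2.COLOR_BGR2HSV).astype(int)
    Z=W[...,2];print(n)
    for nm,m in {"red":((h[...,0]<5)|(h[...,0]>174))&(h[...,1]>190)&(h[...,2]>80),"blue":(abs(h[...,0]-112)<10)&(h[...,1]>150)&(h[...,2]>100)}.items():
        k,l,st,ce=cv2.connectedComponentsWithStats(m.astype(np.uint8))
        for i in range(1,k):
            if st[i,4]>8:
                q=W[(l==i)&(d>0)]
                print(nm,ce[i].round(1),st[i],np.median(q,0).round(3),q.min(0).round(3),q.max(0).round(3))
E
```

```text
top
red [268.6 195.5] [265 190   8  12  84] [0.588 0.051 0.205] [0.568 0.041 0.178] [0.608 0.065 0.219]
blue [429.5 116. ] [425 112  10   9  73] [ 0.877 -0.502  0.159] [ 0.863 -0.518  0.153] [ 0.892 -0.483  0.17 ]
blue [452.7 116.1] [448 112  10   9  69] [ 0.878 -0.58   0.158] [ 0.863 -0.599  0.15 ] [ 0.893 -0.563  0.172]
blue [476.4 116.8] [472 113  10   9  71] [ 0.877 -0.661  0.158] [ 0.862 -0.676  0.146] [ 0.892 -0.645  0.166]
blue [499.8 117. ] [495 113  10   9  72] [ 0.878 -0.741  0.158] [ 0.862 -0.757  0.151] [ 0.893 -0.723  0.166]
blue [239.2 151.9] [236 148   8   9  53] [0.741 0.158 0.147] [0.727 0.144 0.141] [0.755 0.169 0.155]
blue [346.3 163.1] [343 160   8   8  48] [ 0.708 -0.215  0.158] [ 0.694 -0.228  0.146] [ 0.718 -0.203  0.166]
blue [100.2 167. ] [ 99 165   3   5  13] [0.687 0.68  0.061] [0.681 0.677 0.049] [0.697 0.686 0.066]
blue [346. 226.] [343 223   7   7  49] [ 0.491 -0.213  0.174] [ 0.48  -0.224  0.164] [ 0.501 -0.203  0.182]
scene
  return _methods._mean(a, axis=axis, dtype=dtype,
  ret = um.true_divide(
Traceback (most recent call last):
ValueError: zero-size array to reduction operation minimum which has no identity
```

View pics/tc.png

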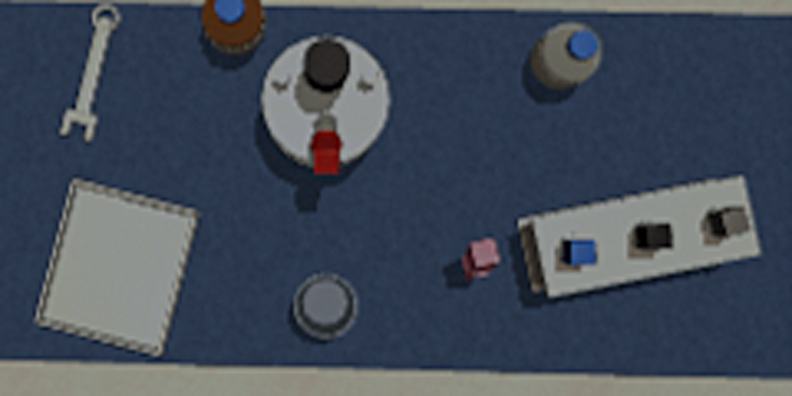

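View pics/sc.png

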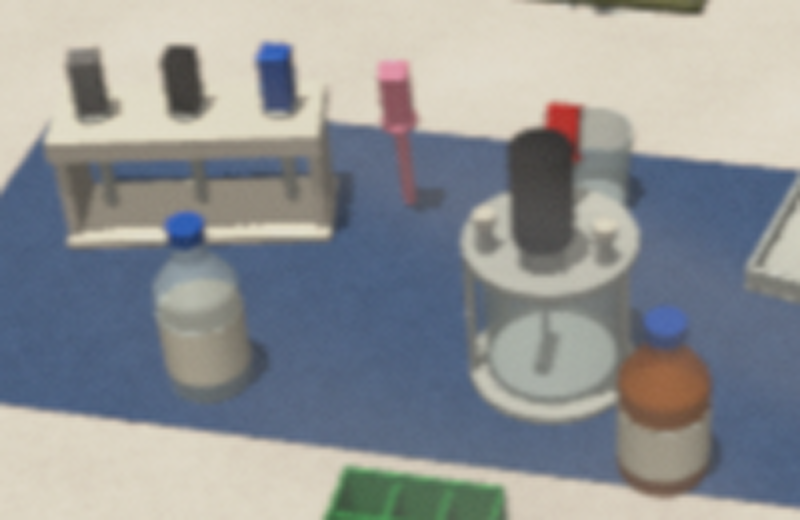

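The crops confirm it: the blue square head is in the stand hole nearest the pink decoy, the red stopper leans towards the robot, and the target tray is the left one in the top crop. Now precise poses.

```bash
python3 - <<'E'
from h import *
d=np.load("top0.npy");W=cloud("top",d);im=cv2.imread("pics/top0.png");X,Y,Z=W[...,0],W[...,1],W[...,2]
def box(cx,cy,r): return (abs(X-cx)<r)&(abs(Y-cy)<r)&(d>0)
def rep(nm,m):
    q=W[m];r=cv2.minAreaRect(q[:,:2].astype(np.float32)*1000);print(nm,m.sum(),q.mean(0).round(4),"rect",np.round(r[0],1),np.round(r[1],1),round(r[2],1),"z",np.percentile(q[:,2],[5,50,95]).round(4))
# table / mat height check
print("bench",np.median(Z[box(0.45,0.05,0.03)]), np.median(Z[box(0.3,-.2,.05)]))
rep("plate",box(.63,.05,.1)&(abs(Z-.135)<.012))
q=W[box(.63,.05,.1)&(abs(Z-.135)<.012)]
(c,rr)=cv2.minEnclosingCircle(q[:,:2].astype(np.float32)*1000);print(c,rr)
rep("motor",box(.65,.05,.09)&(Z>.232))
rep("stubs",box(.65,.05,.1)&(Z>.155)&(Z<.18))
m=box(.65,.05,.1)&(Z>.155)&(Z<.18)
k,l,st,ce=cv2.connectedComponentsWithStats(m.astype(np.uint8))
for i in range(1,k):
    if st[i,4]>3: rep("  c%s"%ce[i].round(),l==i)
rep("standtop",box(.5,-.28,.16)&(abs(Z-.115)<.012))
m=box(.5,-.28,.2)&(Z>.16)&(Z<.19)
k,l,st,ce=cv2.connectedComponentsWithStats(m.astype(np.uint8))
for i in range(1,k):
    if st[i,4]>8: rep("  head%s"%ce[i].round(),l==i)
m=box(.49,-.13,.05)&(Z>.05)
k,l,st,ce=cv2.connectedComponentsWithStats(m.astype(np.uint8))
for i in range(1,k):
    if st[i,4]>8: rep("  pink?%s"%ce[i].round(),l==i)
rep("tray",box(.49,.24,.13)&(Z>.014)&(Z<.035))
rep("beaker",box(.44,.01,.06)&(Z>.06)&(Z<.1))
h=cv2.cvtColor(im,cv2.COLOR_BGR2HSV).astype(int)
m=((h[...,0]<5)|(h[...,0]>174))&(h[...,1]>190)&(h[...,2]>80)&(d>0)
for v,u in np.argwhere(m): print(u,v,W[v,u].round(3),im[v,u],end=" | ")
E
```

```text
bench 0.001747827621977116 -0.0011253561240851528
plate 810 [0.64   0.0553 0.1334] rect [645.3  54.8] [130.8 134.9] 6.0 z [0.1277 0.1333 0.1396]
(644.7981567382812, 54.810909271240234) 67.7635498046875
motor 163 [0.6729 0.055  0.2406] rect [672.9  54.8] [44.7 44.8] 46.5 z [0.2356 0.2408 0.2458]
stubs 74 [0.6464 0.0543 0.1685] rect [650.4  45.9] [92.8 97.5] 27.7 z [0.1582 0.1676 0.1786]
  c[255. 173.] 21 [0.6659 0.1002 0.1682] rect [665.8 100.2] [14.4 13.9] 2.6 z [0.1637 0.1686 0.1721]
  c[281. 173.] 22 [0.6678 0.009  0.1677] rect [667.9   8.8] [14.3 17.3] 5.2 z [0.1624 0.1673 0.1731]
  c[268. 189.] 20 [0.6114 0.0531 0.1682] rect [611.   51.7] [24.6 17.5] 82.7 z [0.157  0.166  0.1796]
  c[264. 194.] 4 [0.5918 0.0677 0.1766] rect [591.9  67.7] [10.2  0. ] 1.3 z [0.1748 0.177  0.1779]
standtop 1341 [ 0.5059 -0.2883  0.1138] rect [ 499.5 -261.8] [ 85.6 292.8] 12.7 z [0.1079 0.1137 0.1199]
  head[392. 217.] 65 [ 0.5241 -0.3679  0.1726] rect [ 524.2 -369. ] [25.1 27.5] 16.5 z [0.1667 0.1726 0.1782]
  head[369. 222.] 64 [ 0.5064 -0.2902  0.1732] rect [ 507.5 -291.4] [23.9 28.5] 1.9 z [0.167
[... 3433 characters left out ...]
270 199 [0.575 0.047 0.212] [ 15  19 114] | 271 199 [0.576 0.044 0.207] [ 12  14 118] | 266 200 [0.572 0.061 0.202] [ 10  15 118] | 267 200 [0.572 0.057 0.207] [ 17  21 115] | 268 200 [0.572 0.054 0.205] [ 16  20 114] | 269 200 [0.572 0.051 0.205] [ 15  17 113] | 270 200 [0.572 0.047 0.205] [ 14  18 114] | 271 200 [0.572 0.044 0.204] [ 12  17 119] | 265 201 [0.569 0.064 0.206] [ 21  20 114] | 266 201 [0.568 0.061 0.211] [  9  15 127] | 267 201 [0.569 0.057 0.201] [ 13  17 124] | 268 201 [0.569 0.054 0.202] [ 12  19 123] | 269 201 [0.569 0.051 0.207] [ 12  18 124] | 270 201 [0.569 0.047 0.204] [ 12  18 124] | 271 201 [0.569 0.044 0.212] [ 14  19 130] | 272 201 [0.569 0.041 0.206] [19 17 84] |
```

```bash
cat >> h.py <<'E'
from scipy.spatial.transform import Rotation as R
def Rot(z,y):
    z=np.array(z,float);z/=np.linalg.norm(z);y=np.array(y,float);y-=z*(y@z);y/=np.linalg.norm(y)
    return R.from_matrix(np.stack([np.cross(y,z),y,z],1))
th=np.radians(1.2);RX=np.array([np.cos(th),np.sin(th),0]);RY=np.array([-np.sin(th),np.cos(th),0])
RC=np.array([.6448,.0544,0]);MOUTH=RC-.0475*RX+[0,0,.174]
AX=-.5*RX+[0,0,.8660254]
PORTR=Rot(-AX,RY)
def go(p,r,s=None):
    s=s or observe();print("now",np.round(s["tool_pos"],4),"d",np.round(p-np.array(s["tool_pos"]),4),"rv",(r*R.from_quat(s["eef_rot"]).inv()).as_rotvec().round(4))
E
python3 - <<'E'
from h import *
print(MOUTH,AX)
for k in range(3):
    go(MOUTH+AX*.069,PORTR)
c=get_calibration("top")
for u,v in((192.7,204.5),(229.7,214.2),(218.5,257.3),(181.5,247.6),(205.6,230.9)):
    r=c["pose"][:3,:3]@np.linalg.inv(c["K"])@[u,v,1];o=c["pose"][:3,3];print((o+r*(.022-o[2])/r[2]).round(4))
im=cv2.imread("pics/top0.png");cv2.imwrite("pics/b.png",cv2.resize(im[205:245,300:410],None,fx=7,fy=7,interpolation=cv2.INTER_CUBIC))
E
```

```text
[0.59731042 0.05340524 0.174     ] [-0.49989034 -0.01047121  0.8660254 ]
now [0.1606 0.6293 0.2135] d [ 0.4023 -0.5766  0.0202] rv [-0.0582 -0.5221  0.265 ]
now [0.1606 0.6293 0.2135] d [ 0.4023 -0.5766  0.0202] rv [-0.0582 -0.5221  0.265 ]
now [0.1606 0.6293 0.2135] d [ 0.4023 -0.5766  0.0202] rv [-0.0582 -0.5221  0.265 ]
[0.5561 0.3362 0.022 ]
[0.5225 0.195  0.022 ]
[0.3598 0.2331 0.022 ]
[0.3928 0.3737 0.022 ]
[0.4576 0.2844 0.022 ]
```

View pics/b.png

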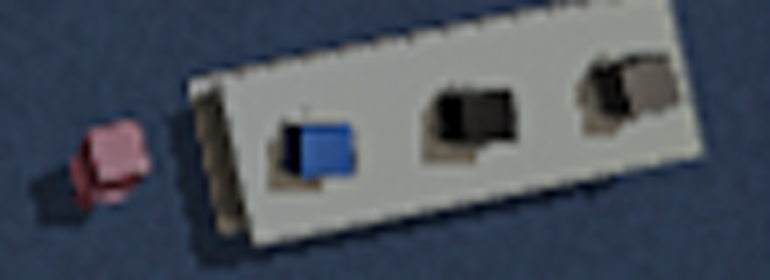

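The blue head's flats are aligned with the world axes to within a few degrees, and the tray centre is about (0.458, 0.284). Moving to the stand-off above the stopper.

Call:
servo_tool(steps=[[0.02,-0.03,0.06,0,0,0,0],[0.06,-0.085,0.06,-0.005,-0.06,0.03,0],[0.1,-0.14,0.06,-0.012,-0.12,0.06,0],[0.135,-0.19,0.06,-0.02,-0.18,0.09,0],[0.17,-0.24,0.06,-0.025,-0.24,0.12,0],[0.205,-0.29,0.06,-0.03,-0.29,0.145,0],[0.24,-0.345,0.06,-0.035,-0.34,0.17,0],[0.275,-0.395,0.055,-0.04,-0.39,0.195,0],[0.31,-0.445,0.05,-0.047,-0.44,0.22,0],[0.345,-0.495,0.04,-0.053,-0.49,0.245,0]])

```text
t: 1.35
tool_pos: [0.5007, 0.1414, 0.2564]
eef_rot: [-0.001, 0.97, 0.004, 0.245]
ft_force: [0.4, 1.0, -0.2]
width: 0.998
```

Call:
servo_tool(steps=[[0.03,-0.04,-0.01,-0.003,-0.02,0.01,0],[0.055,-0.08,-0.02,-0.005,-0.032,0.02,0],[0.055,-0.08,-0.02,-0.005,-0.032,0.02,0],[0.055,-0.08,-0.02,-0.005,-0.032,0.02,0]])

```text
t: 1.85
tool_pos: [0.5546, 0.0631, 0.2358]
eef_rot: [-0.01, 0.966, 0.004, 0.258]
ft_force: [-0.5, 0.1, -0.4]
width: 0.998
```

```bash
python3 - <<'E'
from h import *
go(MOUTH+AX*.069,PORTR)
go(MOUTH+AX*.009,PORTR)
for n in("scene","top"):
    p,d=camera(n);np.save(n+"1.npy",d)
    u,v=proj(n,MOUTH).astype(int);r=45 if n=="top" else 60
    cv2.imwrite(f"pics/{n}1.png",p);cv2.imwrite(f"pics/{n}1c.png",cv2.resize(p[max(0,v-r):v+r,u-r:u+r],(600,600),interpolation=cv2.INTER_CUBIC))
    print(n,u,v)
E
```

```text
now [0.5546 0.0631 0.2358] d [ 0.0082 -0.0104 -0.002 ] rv [-0.0029 -0.0011 -0.001 ]
now [0.5546 0.0631 0.2358] d [ 0.0382 -0.0098 -0.054 ] rv [-0.0029 -0.0011 -0.001 ]
scene 250 178
top 268 193
```

View pics/scene1c.png

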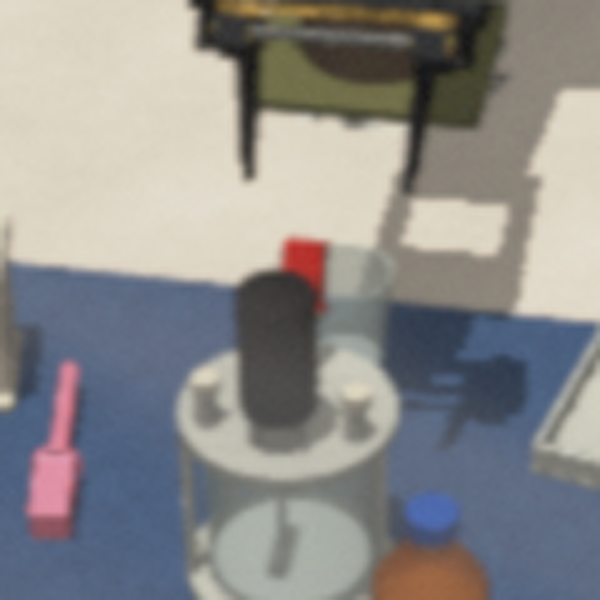

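View pics/top1c.png

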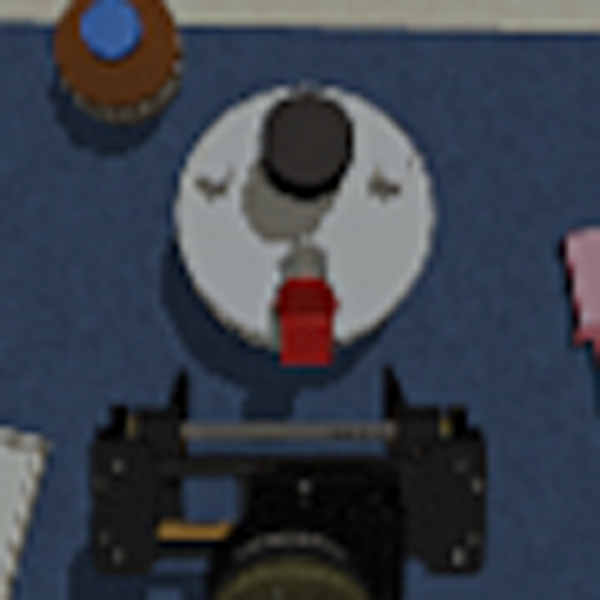

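Scene crop shows the red grip just behind the motor, with the open fingers above and to the robot side. In the top crop the finger centre is about 18 crop-px left of the red grip, which matches the computed 10 mm offset in y. The pink look-alike, which had been standing on its tip, has toppled on its own, well clear of the arm. Aligning and descending.

Call:
servo_tool(steps=[[0.008,-0.01,-0.002,-0.003,-0.001,-0.001,0],[0.008,-0.01,-0.002,-0.003,-0.001,-0.001,0],[0.013,-0.01,-0.011,-0.003,-0.001,-0.001,0],[0.023,-0.01,-0.028,-0.003,-0.001,-0.001,0],[0.033,-0.01,-0.045,-0.003,-0.001,-0.001,0],[0.038,-0.01,-0.054,-0.003,-0.001,-0.001,0],[0.038,-0.01,-0.054,-0.003,-0.001,-0.001,0],[0.038,-0.01,-0.054,-0.003,-0.001,-0.001,0]])

```text
t: 2.95
tool_pos: [0.5932, 0.0531, 0.1828]
eef_rot: [-0.01, 0.966, 0.003, 0.26]
ft_force: [0.1, -0.6, -0.2]
width: 1.001
```

```bash
python3 - <<'E'
from h import *
go(MOUTH+AX*.009,PORTR)
p,d=camera("top")
u,v=proj("top",MOUTH).astype(int);r=45
cv2.imwrite(f"pics/top2c.png",cv2.resize(p[max(0,v-r):v+r,u-r:u+r],(600,600),interpolation=cv2.INTER_CUBIC))
E
```

```text
now [0.5932 0.0531 0.1828] d [-0.0004  0.0002 -0.001 ] rv [ 0.0004  0.0017 -0.0006]
```

View pics/top2c.png

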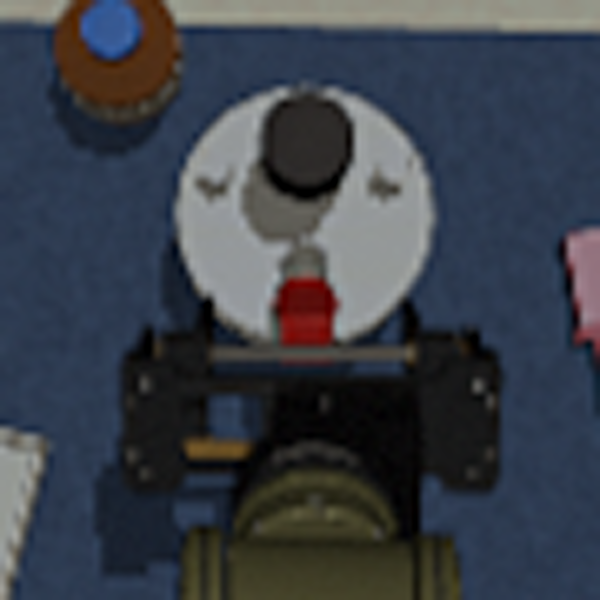

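The fingers at crop columns 207 and 410 straddle the red grip at 305, so it is centred. Closing.

Call:
servo_tool(steps=[[0,0,0,0,0,0,255],[0,0,0,0,0,0,255],[0,0,0,0,0,0,255],[0,0,0,0,0,0,255],[0,0,0,0,0,0,255],[0,0,0,0,0,0,255],[0,0,0,0,0,0,255]])

```text
t: 3.88
tool_pos: [0.5929, 0.053, 0.1821]
eef_rot: [-0.01, 0.966, 0.003, 0.259]
ft_force: [0.1, 0.6, 0.2]
width: 0.323
```

Call:
servo_tool(steps=[[0,0,0,0,0,0,255],[0,0,0,0,0,0,255],[0,0,0,0,0,0,255]])

```text
t: 4.25
tool_pos: [0.593, 0.0531, 0.1822]
eef_rot: [-0.01, 0.966, 0.003, 0.259]
ft_force: [0.9, 1.3, 0.3]
width: 0.273
```

Width 0.273 is 26 mm, so the grip is good. Pull out along the tube axis.

Call:
servo_tool(steps=[[-0.003,0,0.005,0,0,0,255],[-0.008,0,0.014,0,0,0,255],[-0.016,0,0.028,0,0,0,255],[-0.026,0,0.045,0,0,0,255],[-0.036,0,0.062,0,0,0,255],[-0.044,0,0.076,0,0,0,255],[-0.044,0,0.076,0,0,0,255]])

```text
t: 5.12
tool_pos: [0.5492, 0.053, 0.2607]
eef_rot: [-0.01, 0.965, 0.003, 0.261]
ft_force: [-0.5, -0.1, -0.8]
width: 0.271
```

```bash
python3 - <<'E'
from h import *
go(np.array([.452,.284,.041]),Rot([1,0,-1],[0,1,0]))
p,d=camera("top")
u,v=proj("top",MOUTH).astype(int);r=45
cv2.imwrite(f"pics/top3c.png",cv2.resize(p[max(0,v-r):v+r,u-r:u+r],(600,600),interpolation=cv2.INTER_CUBIC))
E
```

```text
now [0.5492 0.053  0.2607] d [-0.0972  0.231  -0.2197] rv [ 0.0033 -0.2572 -0.0213]
```

View pics/top3c.png

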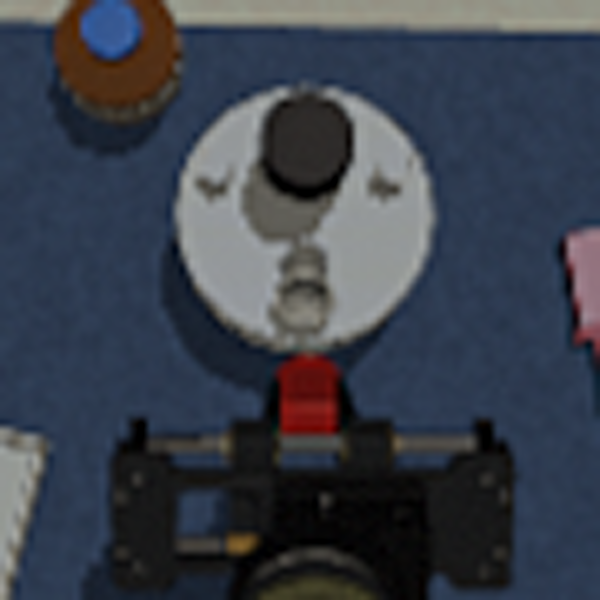

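The stopper is out, held between the fingers at crop (310,395). The open port mouth sits at crop (302,298), about px (268,193), matching the prediction. On to the tray.

Call:
servo_tool(steps=[[-0.02,0.05,0,0,-0.04,0,255],[-0.04,0.1,-0.01,0,-0.09,-0.005,255],[-0.06,0.15,-0.04,0,-0.14,-0.01,255],[-0.08,0.195,-0.08,0,-0.19,-0.015,255],[-0.097,0.231,-0.12,0.003,-0.24,-0.02,255],[-0.097,0.231,-0.165,0.003,-0.257,-0.021,255],[-0.097,0.231,-0.2,0.003,-0.257,-0.021,255],[-0.097,0.231,-0.213,0.003,-0.257,-0.021,255],[-0.097,0.231,-0.217,0.003,-0.257,-0.021,255],[-0.097,0.231,-0.217,0.003,-0.257,-0.021,255]])

```text
t: 6.42
tool_pos: [0.452, 0.284, 0.041]
eef_rot: [-0.0, 0.925, -0.0, 0.381]
ft_force: [-0.5, -0.0, -0.6]
width: 0.273
```

```bash
python3 - <<'E'
from h import *
go(np.array([.452,.284,.041]),Rot([1,0,-1],[0,1,0]))
for n in("scene","top"):
    p,d=camera(n)
    u,v=proj(n,np.array([.46,.284,.03])).astype(int);r=45
    print(n,u,v);cv2.imwrite(f"pics/{n}4c.png",cv2.resize(p[max(0,v-r):v+r,u-r:u+r],(500,500),interpolation=cv2.INTER_CUBIC))
E
```

```text
now [0.452 0.284 0.041] d [ 0.  0. -0.] rv [ 0.0005 -0.0044 -0.0002]
scene 324 195
top 205 230
```

View pics/scene4c.png

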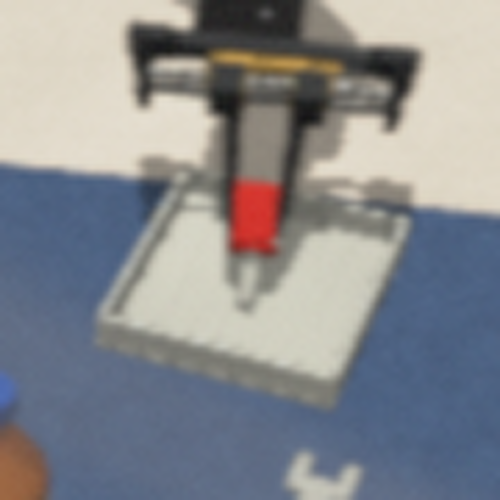

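View pics/top4c.png

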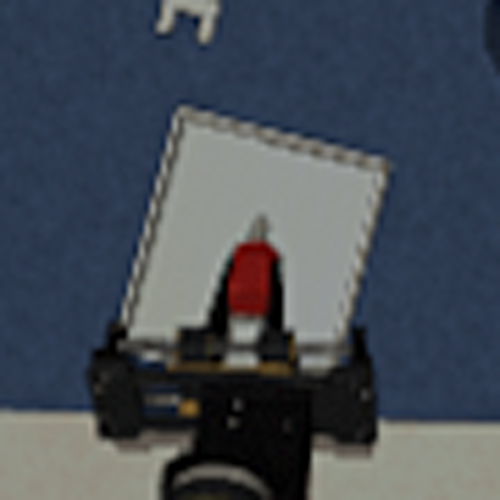

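The stopper is inside the tray with its tip near the floor (scene crop (245,300), top crop (262,225)). Releasing and backing off.

Call:
servo_tool(steps=[[0,0,0,0,0,0,80],[0,0,0,0,0,0,80],[0,0,0,0,0,0,80],[0,0,0,0,0,0,80],[-0.015,0,0.015,0,0,0,80],[-0.03,0,0.04,0,0,0,80],[-0.04,0,0.08,0,0,0,80],[-0.04,0,0.13,0,0,0,80],[-0.04,-0.03,0.18,0,0.1,0,80],[-0.04,-0.06,0.21,0,0.25,0,80]])

```text
t: 7.78
tool_pos: [0.4114, 0.2271, 0.2481]
eef_rot: [-0.0, 0.963, -0.001, 0.27]
ft_force: [1.0, -0.0, -0.4]
width: 0.686
```

```bash
python3 - <<'E'
from h import *
s=observe();print(s["width"])
go(np.array([.489,-.212,.25]),Rot([0,0,-1],[0,1,0]))
for n in("scene","top"):
    p,d=camera(n);np.save(n+"5.npy",d);cv2.imwrite(f"pics/{n}5.png",p)
    if n=="scene":cv2.imwrite("pics/s5c.png",cv2.resize(p[130:260,110:370],None,fx=3,fy=3,interpolation=cv2.INTER_CUBIC))
    else:cv2.imwrite("pics/t5c.png",cv2.resize(p[150:270,170:410],None,fx=3.3,fy=3.3,interpolation=cv2.INTER_CUBIC))
E
```

```text
0.6855547882140464
now [0.4114 0.2271 0.2481] d [ 0.0776 -0.4391  0.0019] rv [ 0.0024  0.5462 -0.0007]
```

View pics/s5c.png

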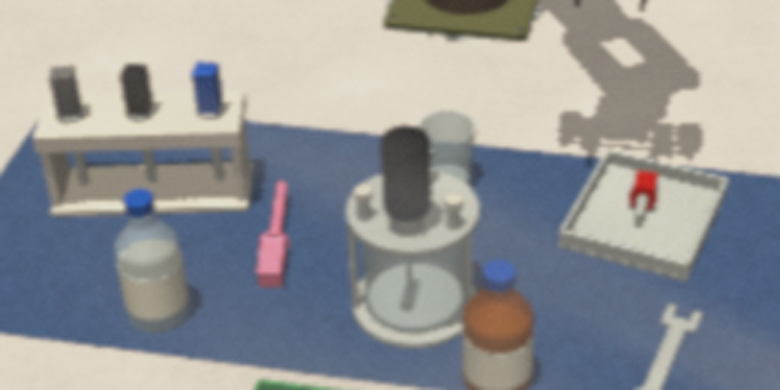

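View pics/t5c.png

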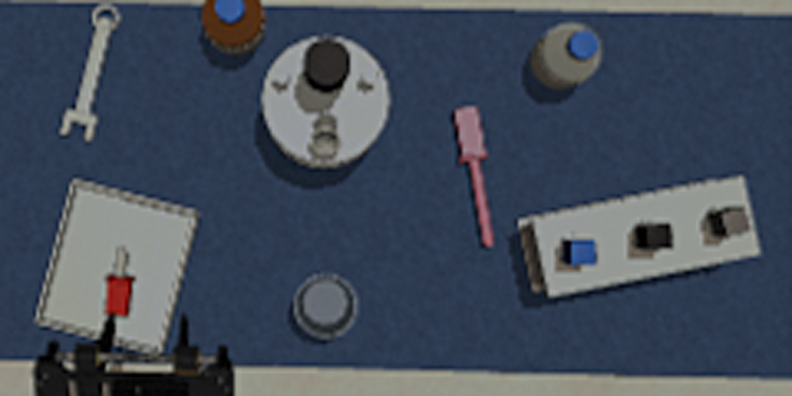

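The stopper lies in the tray (top crop (118,285)), and the pink probe lies clear on the mat. Going above the blue head, with the rim measured meanwhile.

Call:
servo_tool(steps=[[0.01,-0.055,0.01,0,0.08,0,80],[0.02,-0.11,0.01,0,0.16,0,80],[0.03,-0.165,0.01,0,0.24,0,80],[0.04,-0.22,0.01,0,0.32,0,80],[0.05,-0.275,0.01,0,0.4,0,80],[0.06,-0.33,0.01,0,0.47,0,80],[0.07,-0.385,0.005,0,0.53,0,80],[0.078,-0.439,0.002,0,0.546,0,80],[0.078,-0.439,0.002,0,0.546,0,80],[0.078,-0.439,0.002,0,0.546,0,80]])

```text
t: 9.12
tool_pos: [0.4904, -0.2118, 0.2476]
eef_rot: [0.001, 1.0, -0.003, 0.001]
ft_force: [-0.5, -0.4, -0.5]
width: 0.685
```

```bash
python3 - <<'E'
from h import *
go(np.array([.489,-.212,.21]),Rot([0,0,-1],[0,1,0]))
for n in ("top","scene"):
    W=cloud(n,np.load(n+"5.npy"));m=(abs(W[...,0]-.6)<.03)&(abs(W[...,1]-.053)<.03)&(W[...,2]>.15)&(W[...,2]<.2)
    q=W[m];print(n,len(q))
    if len(q):
        loc=(q-MOUTH)@np.stack([np.cross(RY,AX),RY,AX],1)*1000
        print(loc.mean(0).round(1),loc.min(0).round(1),loc.max(0).round(1))
        r=loc[loc[:,2]>-5];print(len(r),np.percentile(r,[0,5,50,95,100],axis=0).round(1).tolist())
p,d=camera("top");W=cloud("top",d)
u,v=proj("top",np.array([.489,-.212,.15])).astype(int);r=40
cv2.imwrite("pics/t6c.png",cv2.resize(p[v-r:v+r,u-r:u+r],(600,600),interpolation=cv2.INTER_CUBIC))
p=cv2.imread("pics/top5.png");u,v=proj("top",MOUTH).round().astype(int);print(proj("top",MOUTH));cv2.imwrite("pics/rim.png",cv2.resize(p[v-15:v+15,u-15:u+15],(600,600),interpolation=cv2.INTER_CUBIC))
E
```

```text
now [ 0.4904 -0.2118  0.2476] d [-0.0014 -0.0002 -0.0376] rv [0.0053 0.0017 0.0026]
top 66
[-0.5 -0.1 -8.8] [-14.8 -13.3 -32.4] [16.1 14.4  2.3]
30 [[-14.8, -13.2, -4.7], [-13.5, -13.1, -4.1], [-4.2, 2.3, -1.5], [15.1, 14.4, 1.8], [16.1, 14.4, 2.3]]
scene 4
[ 6.4 10.9 -5.4] [ 2.8  9.4 -9. ] [10.6 12.6 -3.3]
2 [[2.8, 9.4, -3.6], [2.8, 9.5, -3.6], [3.0, 11.0, -3.4], [3.3, 12.4, -3.3], [3.3, 12.6, -3.3]]
[268.19194176 193.02796479]
```

View pics/t6c.png

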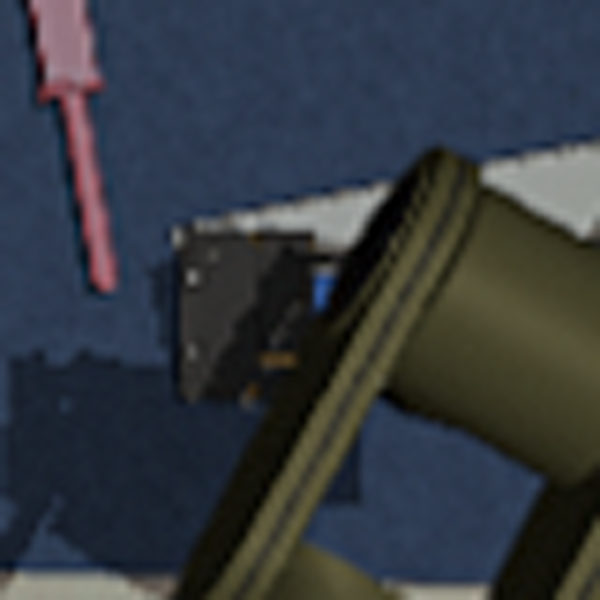

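View pics/rim.png

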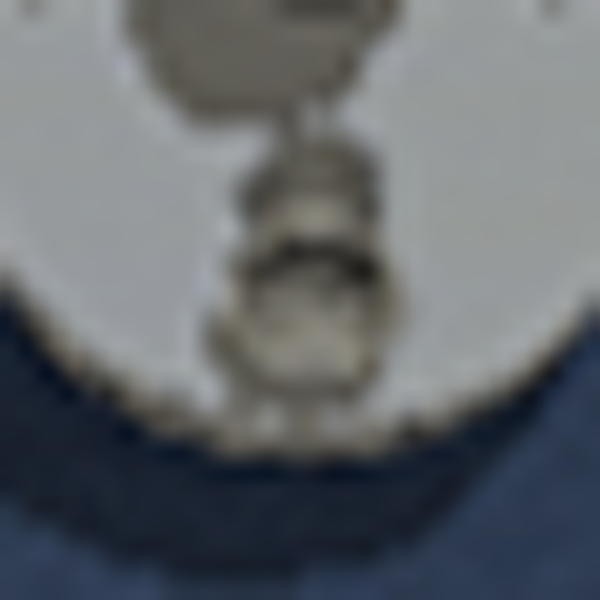

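The rim measurement agrees with the model to about 1 mm. In the top crop only a sliver of the blue head shows, beneath the gripper at (325,290). Descend around it and close.

Call:
servo_tool(steps=[[-0.001,0,-0.03,0.005,0.002,0.003,80],[-0.0015,0,-0.06,0.005,0.002,0.003,80],[-0.0015,0,-0.09,0.005,0.002,0.003,80],[-0.0015,0,-0.11,0.005,0.002,0.003,80],[-0.0015,0,-0.12,0.005,0.002,0.003,80],[-0.0015,0,-0.12,0.005,0.002,0.003,80]])

```text
t: 9.93
tool_pos: [0.4892, -0.2119, 0.1284]
eef_rot: [-0.001, 1.0, -0.0, 0.0]
ft_force: [0.5, -0.0, 0.2]
width: 0.688
```

```bash
python3 - <<'E'
from h import *
go(np.array([.489,-.212,.128]),Rot([0,0,-1],[0,1,0]))
p,d=camera("scene")
u,v=proj("scene",np.array([.489,-.212,.13])).astype(int);r=35
cv2.imwrite("pics/s7c.png",cv2.resize(p[v-r:v+r,u-r:u+r],(600,600),interpolation=cv2.INTER_CUBIC))
E
```

```text
now [ 0.4892 -0.2119  0.1284] d [-0.0002 -0.0001 -0.0004] rv [ 0.0008  0.0008 -0.0015]
```

View pics/s7c.png

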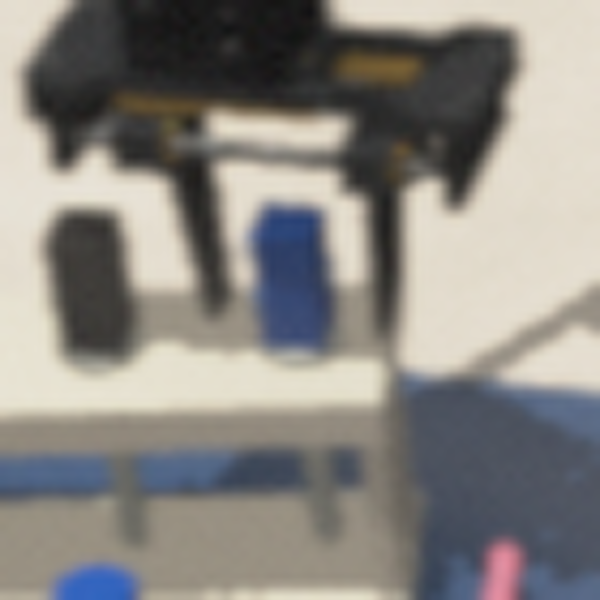

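The blue head (crop (292,280)) is between the fingers (215 and 385), with the black one untouched. Closing.

Call:
servo_tool(steps=[[0,0,0,0,0,0,255],[0,0,0,0,0,0,255],[0,0,0,0,0,0,255],[0,0,0,0,0,0,255],[0,0,0,0,0,0,255],[0,0,0,0,0,0,255],[0,0,0,0,0,0,255]])

```text
t: 10.85
tool_pos: [0.4893, -0.2124, 0.1286]
eef_rot: [-0.0, 1.0, -0.001, 0.001]
ft_force: [0.2, -0.5, 1.0]
width: 0.27
```

Call:
servo_tool(steps=[[0,0,0.005,0,0,0,255],[0,0,0.02,0,0,0,255],[0,0,0.045,0,0,0,255],[0,0,0.075,0,0,0,255],[0,0,0.105,0,0,0,255],[0,0,0.14,0,0,0,255],[0,0,0.18,0,0,0,255],[0,0,0.21,0,0,0,255],[0,0,0.21,0,0,0,255]])

```text
t: 11.98
tool_pos: [0.4902, -0.2128, 0.3428]
eef_rot: [-0.0, 1.0, -0.002, 0.004]
ft_force: [-0.1, -0.4, -1.6]
width: 0.274
```

```bash
python3 - <<'E'
from h import *
s=observe();print(s["width"],s["ft_force"].round(2))
go(MOUTH+AX*(.113+.03),PORTR)  # TCP is 113 mm from tip; tip 30mm out of mouth
p,d=camera("scene")
u,v=proj("scene",np.array(s["tool_pos"])).astype(int)
cv2.imwrite("pics/s8c.png",cv2.resize(p[max(0,v-40):v+110,u-80:u+80],None,fx=4,fy=4,interpolation=cv2.INTER_CUBIC))
E
```

```text
0.273741555322098 [-0.09 -0.38 -1.55]
now [ 0.4902 -0.2128  0.3428] d [ 0.0356  0.2647 -0.0449] rv [ 0.0097 -0.5163  0.0206]
```

View pics/s8c.png

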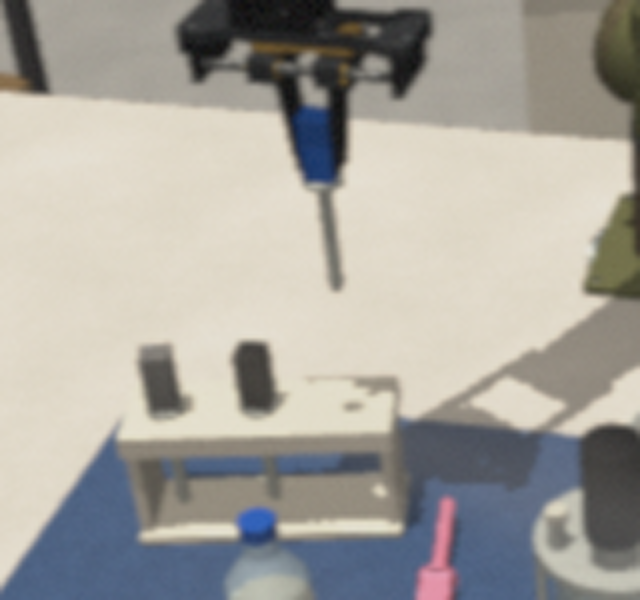

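The blue probe hangs straight in the grip (shaft tip at crop (337,288)), and the other two are still in the stand. Moving to the pre-insertion pose.

Call:
servo_tool(steps=[[0.004,0.03,0,0.001,-0.06,0.002,255],[0.008,0.075,0,0.002,-0.13,0.005,255],[0.014,0.125,0,0.004,-0.22,0.009,255],[0.02,0.17,0,0.006,-0.31,0.012,255],[0.025,0.21,-0.005,0.008,-0.39,0.016,255],[0.03,0.24,-0.015,0.009,-0.46,0.019,255],[0.0355,0.26,-0.03,0.0097,-0.51,0.02,255],[0.0355,0.2647,-0.04,0.0097,-0.516,0.0206,255],[0.0355,0.2647,-0.045,0.0097,-0.516,0.0206,255],[0.0355,0.2647,-0.045,0.0097,-0.516,0.0206,255]])

```text
t: 13.28
tool_pos: [0.5248, 0.0517, 0.293]
eef_rot: [-0.01, 0.967, 0.004, 0.255]
ft_force: [0.1, 0.8, -0.7]
width: 0.277
```

```bash
python3 - <<'E'
from h import *
s=observe();print(s["width"],s["ft_force"].round(2),s["joint_pos"].round(2))
go(MOUTH+AX*(.113+.03),PORTR)
for n in("scene","top"):
    p,d=camera(n);W=cloud(n,d)
    np.save(n+"9.npy",d);cv2.imwrite(f"pics/{n}9.png",p)
    u,v=proj(n,MOUTH+AX*.05).astype(int);r=40
    print(n,"mouth",proj(n,MOUTH),"tip pred",proj(n,MOUTH+AX*.03),"origin",u-r,v-r)
    cv2.imwrite(f"pics/{n}9c.png",cv2.resize(p[v-r:v+r,u-r:u+r],(600,600),interpolation=cv2.INTER_CUBIC))
E
```

```text
0.27690763076653174 [ 0.1   0.76 -0.68] [-0.01 -0.54  2.14  0.02  1.02 -1.61]
now [0.5248 0.0517 0.293 ] d [0.001  0.0003 0.0048] rv [-0.0024 -0.0077 -0.0005]
scene mouth [250.24790981 178.47447056] tip pred [250.94495174 168.88007002] origin 211 122
top mouth [268.19194176 193.02796479] tip pred [268.30811827 197.06039952] origin 228 159
```

View pics/scene9c.png

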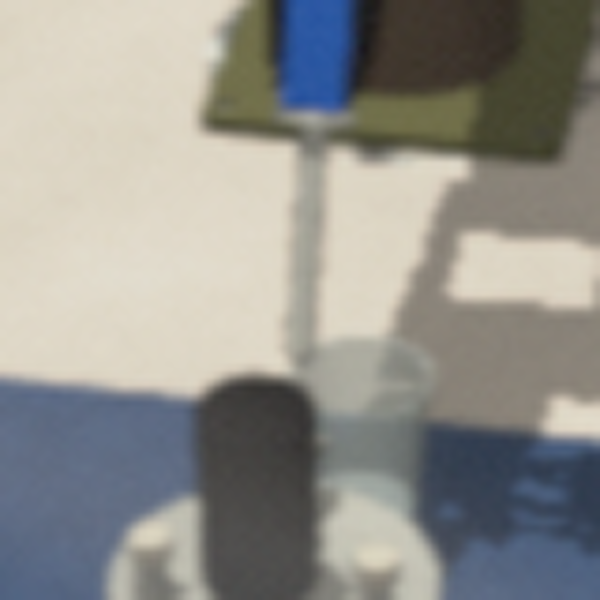

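View pics/top9c.png

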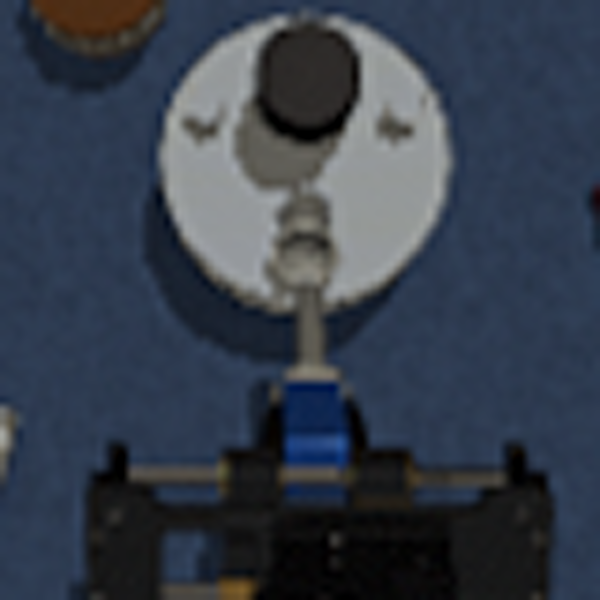

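Scene crop: tip at (300,360), predicted (250.9,168.9) px and seen at about (251,170). Top: tip about px (269,197), mouth (268.3,193). Both are within the 6.5 mm capture. Entering the mouth.

Call:
servo_tool(steps=[[0.001,0.0003,0.0048,-0.0024,-0.0077,0,255],[0.001,0.0003,0.0048,-0.0024,-0.0077,0,255],[0.0085,0.0005,-0.0082,-0.0024,-0.0077,0,255],[0.016,0.0006,-0.0212,-0.0024,-0.0077,0,255],[0.021,0.0007,-0.0298,-0.0024,-0.0077,0,255],[0.026,0.0008,-0.0385,-0.0024,-0.0077,0,255],[0.026,0.0008,-0.0385,-0.0024,-0.0077,0,255]])

```text
t: 14.25
tool_pos: [0.5506, 0.0532, 0.2536]
eef_rot: [-0.011, 0.966, 0.003, 0.258]
ft_force: [0.5, 0.9, -1.0]
width: 0.27
```

```bash
cat > st.py <<'E'
from h import *
import sys
s=observe();f=s["ft_force"];print("t",s["t"],"w",s["width"].round(3),"F",f.round(2),"axial",(f@AX).round(2),"lat",f@RY,f@np.cross(RY,AX),"T",s["ft_torque"].round(2))
L=float(sys.argv[1]);go(MOUTH+AX*(.113-L),PORTR)
print("depth of tip now",.113-(s["tool_pos"]-MOUTH)@AX)
for n in("scene","top"):
    p,d=camera(n);u,v=proj(n,MOUTH+AX*.03).astype(int);r=40
    cv2.imwrite(f"pics/{n}{sys.argv[2]}.png",cv2.resize(p[v-r:v+r,u-r:u+r],(500,500),interpolation=cv2.INTER_CUBIC))
E
python3 st.py .06 10
```

```text
Traceback (most recent call last):
  File "st.py", line 3, in <module>
    s=observe();f=s["ft_force"];print("t",s["t"],"w",s["width"].round(3),"F",f.round(2),"axial",(f@AX).round(2),"lat",f@RY,f@np.cross(RY,AX),"T",s["ft_torque"].round(2))
                                                     ^^^^^^^^^^^^^^^^
AttributeError: 'float' object has no attribute 'round'
```

```bash
sed -i 's/s\["width"\].round(3)/s["width"]/' st.py; python3 st.py .06 10
```

```text
t 14.25 w 0.2704325354545892 F [ 0.52  0.89 -1.01] axial -1.14 lat 0.8785652470073684 -0.039132101004190234 T [0.01 0.41 0.  ]
now [0.5506 0.0532 0.2536] d [ 0.0202 -0.0004 -0.0337] rv [-0.0002 -0.0007 -0.0015]
depth of tip now 0.020719510456810045
```

View pics/top10.png

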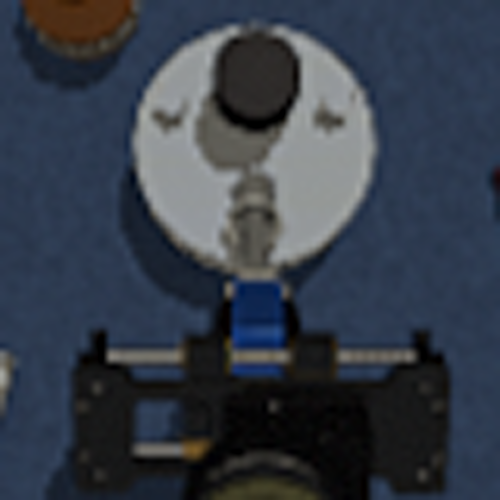

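View pics/scene10.png

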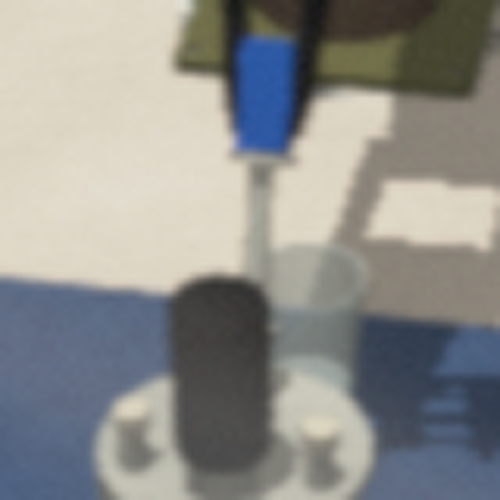

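The shaft is in the mouth (top crop (255,235)) with no lateral force and the tip 20 mm deep. Going on to 60 mm.

Call:
servo_tool(steps=[[0.005,0,-0.0085,0,0,0,255],[0.01,0,-0.017,0,0,0,255],[0.015,-0.0002,-0.0255,0,0,0,255],[0.02,-0.0003,-0.0335,0,0,0,255],[0.02,-0.0003,-0.0335,0,0,0,255]])

```text
t: 14.98
tool_pos: [0.5705, 0.0528, 0.22]
eef_rot: [-0.011, 0.966, 0.003, 0.258]
ft_force: [-0.4, 0.8, -0.2]
width: 0.274
```

```bash
python3 st.py .1 11
```

```text
t 14.975 w 0.2744014367541004 F [-0.41  0.81 -0.21] axial 0.01 lat 0.8181894643682671 -0.45022213342318734 T [ 0.03  0.4  -0.04]
now [0.5705 0.0528 0.22  ] d [ 0.0203  0.0004 -0.0348] rv [-0.0003 -0.001  -0.0014]
depth of tip now 0.05973689817995075
```

Call:
servo_tool(steps=[[0.004,0,-0.007,0,0,0,255],[0.008,0,-0.0138,0,0,0,255],[0.011,0.0001,-0.019,0,0,0,255],[0.014,0.0002,-0.0242,0,0,0,255],[0.0165,0.0003,-0.0286,0,0,0,255],[0.0185,0.0003,-0.032,0,0,0,255],[0.0185,0.0003,-0.032,0,0,0,255]])

```text
t: 15.95
tool_pos: [0.5896, 0.0532, 0.1894]
eef_rot: [-0.011, 0.966, 0.003, 0.26]
ft_force: [0.1, -1.3, 0.8]
width: 0.272
```

```bash
python3 st.py .1 12
```

```text
t 15.95 w 0.2723284634766966 F [ 0.13 -1.28  0.8 ] axial 0.64 lat -1.2810875452095885 0.49429152694735423 T [-0.09  0.1  -0.01]
now [0.5896 0.0532 0.1894] d [ 0.0012  0.0001 -0.0042] rv [-0.0003  0.0021 -0.0015]
depth of tip now 0.0957785517008625
```

View pics/scene12.png

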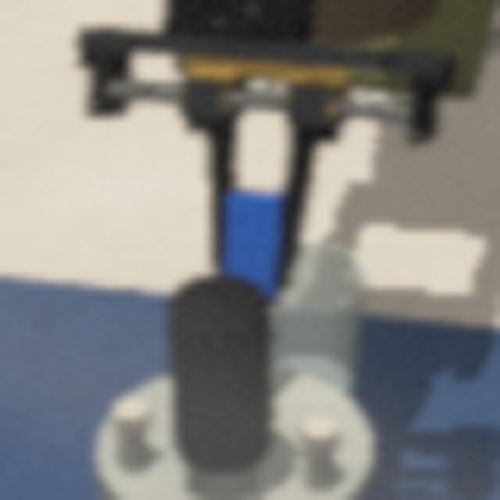

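View pics/top12.png

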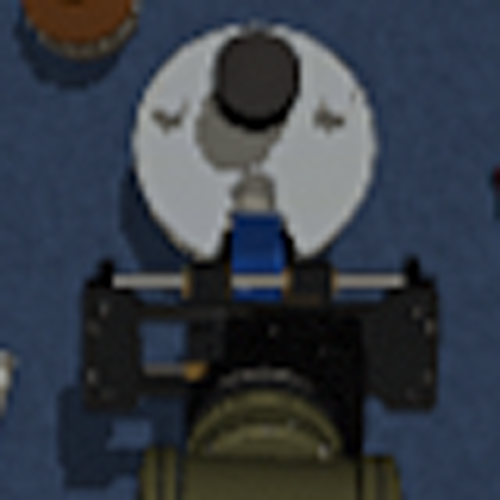

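Call:
servo_tool(steps=[[0.001,0,-0.0025,0,0.002,0,255],[0.0015,0,-0.004,0,0.002,0,255],[0.002,0,-0.005,0,0.002,0,255]])

```text
t: 16.42
tool_pos: [0.5917, 0.0532, 0.1851]
eef_rot: [-0.011, 0.966, 0.003, 0.259]
ft_force: [-1.7, -0.1, 3.7]
width: 0.273
```

```bash
python3 st.py .104 13
```

```text
t 16.425 w 0.2725703667326081 F [-1.69 -0.15  3.7 ] axial 4.06 lat -0.11387968258791333 0.38202950839438476 T [ 0.05 -0.1   0.03]
now [0.5917 0.0532 0.1851] d [ 0.0011  0.0001 -0.0033] rv [-0.0003  0.0008 -0.0015]
depth of tip now 0.10059021995005026
```

Call:
servo_tool(steps=[[0.0005,0,-0.0009,0,0,0,255],[0.001,0,-0.0017,0,0,0,255],[0.001,0,-0.0017,0,0,0,255]])

```text
t: 16.9
tool_pos: [0.5922, 0.0532, 0.1843]
eef_rot: [-0.011, 0.966, 0.003, 0.258]
ft_force: [-9.6, -0.9, 11.3]
width: 0.268
```

```bash
python3 st.py .106 14
```

```text
t 16.9 w 0.26801186826896484 F [-9.56 -0.86 11.26] axial 14.54 lat -0.6559193000798144 -2.6636097312362548 T [-0.04  0.69 -0.06]
now [0.5922 0.0532 0.1843] d [ 0.0017  0.0001 -0.0042] rv [-0.     -0.0008 -0.0017]
depth of tip now 0.10152505206126713
```

The axial force climbed from 4 to 14.5 N while the motion stalled, which suggests the collar is on the rim. One more small push to confirm.

Call:
servo_tool(steps=[[0.0006,0,-0.0011,0,0,0,255],[0.0006,0,-0.0011,0,0,0,255],[0.0006,0,-0.0011,0,0,0,255]])

```text
t: 17.38
tool_pos: [0.5923, 0.0532, 0.1843]
eef_rot: [-0.011, 0.966, 0.003, 0.258]
ft_force: [-21.6, -1.5, 21.0]
width: 0.274
```

```bash
python3 st.py .106 15
```

```text
t 17.375 w 0.2737146796757508 F [-21.59  -1.47  20.98] axial 28.97 lat -1.0197136598958678 -8.233544338523537 T [-0.11  1.55 -0.11]
now [0.5923 0.0532 0.1843] d [ 0.0015  0.0001 -0.0043] rv [ 0.0002 -0.0017 -0.0019]
depth of tip now 0.10151774627680146
```

View pics/top15.png

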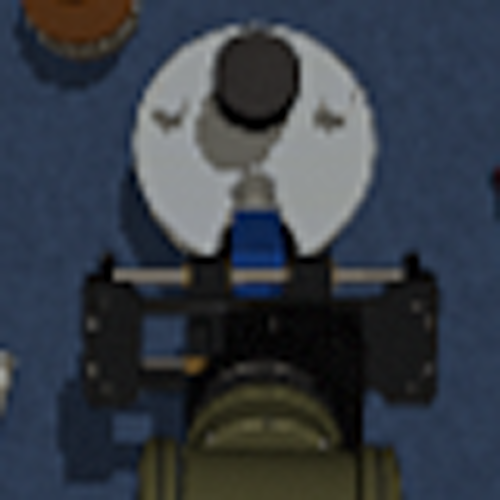

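Hard stop: force 29 N with no motion at about 101.5 mm estimated depth (nominal 100), so it is seated. Relax, open, and retreat along the axis.

Call:
servo_tool(steps=[[-0.0009,0,0.0016,0,0,0,255],[-0.0012,0,0.002,0,0,0,255],[-0.0012,0,0.002,0,0,0,60],[-0.0012,0,0.002,0,0,0,60],[-0.0012,0,0.002,0,0,0,60],[-0.0012,0,0.002,0,0,0,60],[-0.01,0,0.0173,0,0,0,60],[-0.025,0,0.0433,0,0,0,60],[-0.045,0,0.078,0,0,0,60],[-0.07,0,0.121,0,0,0,60]])

```text
t: 18.73
tool_pos: [0.5217, 0.0532, 0.3025]
eef_rot: [-0.011, 0.966, 0.003, 0.257]
ft_force: [0.2, -0.0, 0.0]
width: 0.764
```

Call:
servo_tool(steps=[[-0.03,0,0.05,0,0,0,60],[-0.08,0,0.08,0,0,0,60],[-0.12,0,0.1,0,0,0,60],[-0.14,0,0.1,0,0,0,60]])

```text
t: 19.23
tool_pos: [0.3817, 0.0532, 0.4063]
eef_rot: [-0.011, 0.965, 0.003, 0.262]
ft_force: [0.5, -0.3, -0.4]
width: 0.764
```

```bash
python3 st.py .1 16; python3 - <<'E'
from h import *
s,ds=camera("scene");t,d=camera("top")
cv2.imwrite("pics/s17.png",cv2.resize(s[130:260,110:370],None,fx=3,fy=3,interpolation=cv2.INTER_CUBIC))
cv2.imwrite("pics/t17.png",cv2.resize(t[150:270,170:410],None,fx=3.3,fy=3.3,interpolation=cv2.INTER_CUBIC))
for n,im,dd in(("top",t,d),("scene",s,ds)):
    W=cloud(n,dd);h=cv2.cvtColor(im,cv2.COLOR_BGR2HSV).astype(int)
    m=(abs(h[...,0]-112)<12)&(h[...,1]>150)&(h[...,2]>80)&(abs(W[...,0]-.575)<.06)&(abs(W[...,1]-.053)<.04)&(W[...,2]>.15)
    q=(W[m]-MOUTH)@np.stack([np.cross(RY,AX),RY,AX],1)*1000
    print(n,len(q),np.percentile(q,[0,5,50,95,100],axis=0).round(1).tolist())
    # top-end pixels
    e=q[q[:,2]>np.percentile(q[:,2],50)];print("max axial",np.sort(q[:,2])[-12:].round(1))
for L in(0,5,60): print(L,proj("top",MOUTH+AX*L/1000),proj("scene",MOUTH+AX*L/1000))
E
```

```text
t 19.225 w 0.7641521971401678 F [ 0.54 -0.27 -0.4 ] axial -0.61 lat -0.2820791555713073 0.2620083380294766 T [0.08 0.33 0.03]
now [0.3817 0.0532 0.4063] d [ 0.2091  0.     -0.2211] rv [-0.0001  0.0056 -0.0016]
depth of tip now -0.1959867767680908
top 94 [[-16.7, -12.1, 7.8], [-15.6, -11.9, 19.1], [5.8, 1.1, 56.9], [674.9, 21.8, 1330.1], [674.9, 21.8, 1330.1]]
max axial [  62.4   62.5   63.3   63.6   64.9   65.2 1330.1 1330.1 1330.1 1330.1
 1330.1 1330.1]
scene 70 [[4.8, -9.3, 19.3], [9.4, -8.0, 21.9], [14.0, 0.5, 37.5], [18.6, 8.6, 53.3], [20.9, 10.3, 55.7]]
max axial [49.3 49.6 51.3 52.  52.1 52.5 52.7 53.1 53.5 54.2 55.1 55.7]
0 [268.19194176 193.02796479] [250.24790981 178.47447056]
5 [268.21101412 193.68995784] [250.36377995 176.87958145]
60 [268.42861912 201.24292994] [251.64638948 159.22516363]
```

View pics/s17.png

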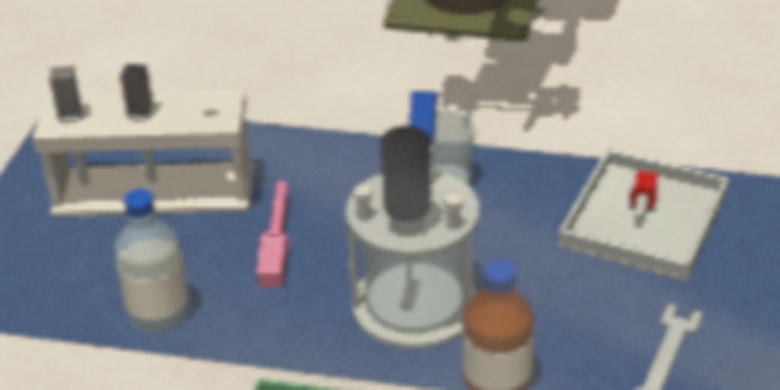

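View pics/t17.png

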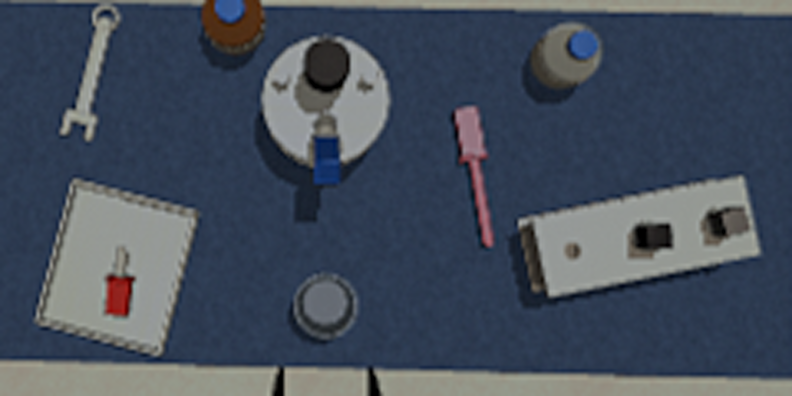

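View pics/top16.png

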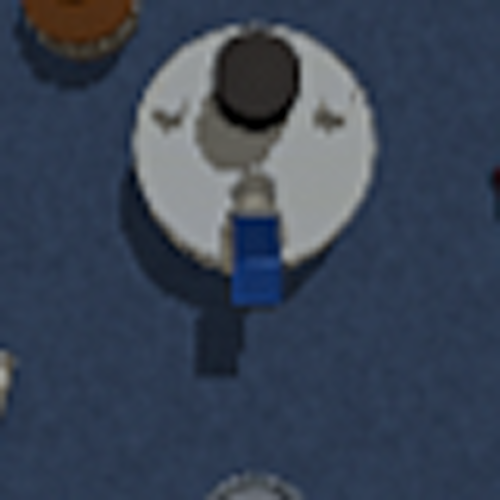

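```bash
python3 - <<'E'
from h import *
t,d=camera("top");W=cloud("top",d)
m=np.zeros(d.shape,bool);u,v=proj("top",MOUTH+AX*.06).round().astype(int)
q=(W-MOUTH)@np.stack([np.cross(RY,AX),RY,AX],1)*1000
for vv in range(v-9,v+6): print(vv,t[vv,u],q[vv,u-2:u+3].mean(0).round(1))
E
```

```text
192 [80 32  6] [ 9.8  0.9 11.6]
193 [83 39 16] [ 9.3  1.  18.2]
194 [83 40 15] [ 8.3  1.  23.6]
195 [82 39 14] [ 8.3  1.1 31.1]
196 [81 37 14] [ 7.6  1.2 37. ]
197 [79 35 11] [ 8.2  1.3 45.3]
198 [104  54  25] [ 8.   1.4 52.2]
199 [115  61  30] [ 9.2  1.5 61.6]
200 [100  47  19] [ 4.3  1.4 59.4]
201 [100  47  17] [ 0.8  1.4 59.8]
202 [101  48  19] [-2.4  1.4 60.9]
203 [100  48  18] [-7.6  1.3 58.1]
204 [112  53  20] [-11.7   1.3  57.4]
205 [90 44 22] [-14.4   1.3  59.5]
206 [56 44 37] [-122.2   -1.8 -131.2]
```

The head's end face averages 59.6 mm above the mouth (60 expected when home). Handing in.

```bash
python3 -c "
from station import *
print(close_job())"
```

```text
the job is handed in; nothing more can be done
None
```

The job is done and handed in at about 19.5 s of the 66 s. The red stopper is in the steel tray on the robot's right. The blue probe is pushed fully into the slanted port and released.

**Last checks:**
- **Seating:** the push hit a hard stop, with force rising from 4 to 29 N and no further motion. After I let go, the head's end face measured 59.6 mm above the mouth, against 60 mm when fully home.
- **Disagreement:** the arm's own position put the depth at 101.5 mm rather than 100. I put that down to calibration and grip offset. The probe also leans about 2 degrees, within the play of the bore.
- **Stopper and bystanders:** the final pictures show the stopper lying inside the tray and the black and grey probes still in the stand. The bottles, beaker and wrench have not moved. The gripper is open and clear of everything.
- **Pink look-alike:** it was standing at the start and was lying on the mat by my second look, at about 2 s. The arm had not been near it. I left it where it fell.

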